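Clear the deburring tool and hold the loupe in focus over the milled slot

TASK

The deburring tool was left lying on the clamped window profile: put it away inside the open drawer. Then pick up the loupe and hold it level with its lens centred straight above the milled slot, at the height marked by the pointer on the post, clear of the profile, the fixture and the pointer. Finish while still holding it there, and leave the jar, the profile offcut and the carton around the fixture where they stand.

Things in the scene. Friction and masses are not known exactly. Their poses are not given: they have to be found in the camera images.
- deburrer_center (a point): Deburring tool, short grey hand tool lying along the top of the profile, hiding the slot. Point: centre of its handle, half-way up, 10 mm above the profile's top. Handle 82 long (x) x 20 wide (y) x 20 high, flat sides; at +x a thin hooked steel blade reaches 70 from this point. About 60 g.
- deburrer: The same deburring tool; origin at the centre of the handle's underside. The profile under it is wider than the handle, so fingertips must stay above the profile's top.
- drawer_mouth (a point): Point on the inner floor of the open drawer of the low grey cabinet, left or right of the fixture. x points into the cabinet, y across the drawer, z up. Free mouth seen from above: 72 mm to -x (front panel), at least 72 to +x (edge of the cabinet's top), 79 to either y side. Above this floor: side walls 51 mm high, front panel 60, cabinet's top 73.
- cab_drawer0 (a joint): How far the drawer is open, m (0 shut); starts at 0.15 to 0.18. Slides on light friction (1 N). Its front panel is 15 mm thick with a bar handle outside.
- loupe_handle (a point): Loupe lying level on a wooden rest, on the other side of the fixture from the drawer. Point: centre of its black handle, half-way up, 37 mm above the table. Handle 120 long (x axis, lens towards +x) x 20 wide (y) x 22 high, flat sides. About 120 g, balance point about 18 mm from here towards the lens.
- loupe_lens (a point): Centre of the loupe's round lens, half-way up its rim: 102 mm from loupe_handle along the handle's +x axis and at the same height. Rim outer diameter 69, 12 high, plain steel; z axis is the optical axis (vertical when level).
- loupe: The same loupe; origin at the centre of the handle's underside. Its wooden rest has a base 135 x 50, 6 thick, and two 44 mm wide blocks, up to 26 above the table, under the handle's ends; between x = -49 and +49 mm the handle is free on both sides and below.
- slot (a point): Centre of the milled slot (30 x 12 mm, long side along x) in the cream window profile's top face; z up, 52 mm above the table. The profile (profile) is 150 long (x) x 50 wide x 40 high; a round 10 mm hole, 52 mm from the slot to -x, is not the one to look at. x axis runs along the profile to the post.
- profile: The cream profile held in the fixture, does not move; origin under its centre.
- fixture: Steel fixture fixed to the table: base plate 262 x 110 x 12, low jaws beside the profile up to 34 above the table, and at its +x end (far from the robot, 115 to 145 mm from the slot) an upright post 12 in diameter, top 185 above the table. Origin on the table below the profile's middle, within 15 mm; x axis towards the post.
- pointer_tip (a point): Tip of the short steel pointer on the clamped collar of the post, pointing at the profile: its height is the focal height at which the middle of the lens rim must be held, 60 to 100 mm above the slot. Tip 27 mm from the post's axis. z up.
- pointer: The collar (24 in diameter, 14 high, with a thumbscrew) carrying the pointer, clamped: does not move; origin on the post's axis at the height of the tip.
- jar_mid (a point): Bystander: small jar, 48 in diameter, 60 high; middle.
- offcut_mid (a point): Bystander: cream profile offcut, 70 x 30 x 34; middle.
- carton_mid (a point): Bystander: cardboard carton 70 x 100 x 60; middle.
Not all that is in view belongs to the job. What is shaped like the deburrer but purple is not meant.

How it is judged:
By the outcome, as a careful person would: the job done as asked, in the order asked, and still so for the second after the job is handed in, while the arm keeps its last pose, push and grip.
It also fails if it takes over 61 s, if anything falls off the work surface, if the arm or the gripper's body presses on something with over 40 N, if the wrist force passes 120 N, or if a joint passes its speed limit or range.

ROBOT

A 6-joint arm with a two-finger parallel gripper is mounted at the origin on the work surface. World frame = base frame: x ahead of the robot, y to its left, z up, the work surface at z = 0. Lengths are in m, angles in rad, forces in N, time in s.
With the tool pointing down it reaches from about 0.375 to 0.975 m from the base axis. Payload 3.8 kg.
Tool frame: the origin (TCP) lies midway between the tips of the shut fingers; the grasp point (between the pads) lies bot.tcp_to_grasp behind it (bot.tcp_to_grasp is the distance from the TCP to the grasp point, in m); y points along the fingers, x is the direction in which the jaws open and shut, and the axes are right-handed (so a half turn about y gives the same grasp; the last joint's range is limited). The gripper opens to 88 mm and grips with 3 to 60 N. Pads are 18 mm wide; open, the fingers measure 123 mm over their backs; the gripper's body (75 mm by 187 mm) begins 45 mm behind the grasp point.
Start: joints at [-1.25, 0.264, 1.604, -0, 1.274, -0.037], TCP at [0.236, -0.632, 0.239] pointing down, gripper open.
Joint ranges: [-2.63, 2.63], [-0.94, 2.18], [0.31, 2.57], [-1.31, 4.45], [0, 2.66], [-2.55, 2.55]. Speed limits (rad/s): [2.57, 2.57, 3.14, 3.14, 3.14, 3.14].

INTERFACE

Orientations are given as a unit quaternion [x, y, z, w].
In Python, from rig import bot, viewer, close_job gives the robot as it stands. The module is installed in compiled form; this text tells all that it offers.
- The arm moves only by the tool apply_moves, never from a script. Its arguments are lists of equal length, an entry for each row: "jaw": the closure, from 0 (fully open) to 1 (shut); "offset": the shift along the tool's x, y, z in m, a list of three; "angular": the turn, a rotation vector about the tool's x, y, z in degrees, a list of three. In form: {"jaw": [jaw, ...], "offset": [[dx, dy, dz], ...], "angular": [[rx, ry, rz], ...]}. A call has 1 to 20 rows; each row is the pose to reach, as a shift and turn from the pose commanded when the call began, along the tool's axes at that moment; what a row does not reach only later rows make up. A row lasts 1/12 s, in which the tool goes at most 41.7 mm and 7.16 degrees, less where a joint would pass 70% of its speed; a pose out of reach is approached as far as the arm can. A call with a gripper value outside its range is refused whole. The fingers move at their own pace and stop on an object; "newtons" is the grip in N (left out, the last holds). Time passes only in rows, so rows that repeat a pose let the fingers close. It gives the time, the measured TCP pose, the force and the opening at its end, in the units of the state.
- bot.state(): the state, without advancing time (a new reading comes with each control period).
- viewer.get_image(name): name is "scene" or "top"; returns a dict with "pixels" (400x640x3 uint8, red, green, blue), "camera_matrix" (3x3 intrinsics, pixels), "origin" and "rotation" of the camera in the world. Camera axes: x right, y down, z forward; pixel columns grow to the right and rows downward; lengths in m; the calibration is good to about 2 mm. A picture is of the moment at which its call begins. There is no depth.
- close_job(): hands the job in, once; it reports no verdict.
Trained networks look in a picture, given as the dict that the camera call returned (one of the last four; its "shot" number tells which), for a name from the list of things; names that differ only in an ending like _2 or _b are one class to them, and where a whole thing is asked for, a point or a joint stands for the part that bears it (a point fixed in the world has none). Each returns a list of dicts, best first, with "confidence" (0 to 1); they miss things now and then, are a little off and sometimes report something else, mostly with a low value. They report only what shows in the picture. A call takes as long as a camera call. They do not tell look-alikes from the thing itself.
- viewer.search_frame(picture, query): "rect" ([centre column, centre row, width, height] in pixels, round what is visible of it).
- viewer.regions_of(picture, query): "mask" (400x640 bool, what is visible of it) and "rect" ([centre column, centre row, width, height] in pixels, round what is visible of it).
- viewer.tip_of(picture, query): "centre" ([column, row] in pixels: a listed point, or the origin of a listed thing).
The state is a dict: "time_s": time; "joints": joint angles; "dq": joint speeds; "joint_efforts": joint torques, N m; "tool_pos": TCP position; "orientation": TCP orientation; "force": force on the tool from outside, world axes, zero at the start; "wrist_torque": the same for the moment, N m; "opening": finger opening in m.
Only numpy, scipy, OpenCV 4.12 (cv2) and the standard library are available. Lean on these libraries where they do the work, as an engineer would, in place of code of your own. Each camera call takes 0.05 s, during which the arm holds its last target. There are 200 camera calls.

## Working session

There is one attempt and no reset: what is moved stays moved. The work goes in short steps, Python scripts to look and compute and a tool call to move; the robot and the scene stay as the last step left them, time stands still between calls to the robot, and variables do not carry over. Pictures are saved under pics/ and viewed, about 8 in all and at most 12, crops included, and the job is handed in when it is done.

Besides the shell and the picture viewer there is one more tool, called as name(argument=value, ...) on one line, values as JSON. apply_moves: Moves the arm, as the interface text tells. Its arguments: {"type":"object","properties":{"jaw":{"type":"array"},"offset":{"type":"array"},"angular":{"type":"array"},"newtons":{"type":"number"}},"required":["jaw","offset","angular"]}

```bash
mkdir -p pics
cat > h.py <<'E'
import numpy as np, cv2
from rig import bot, viewer, close_job
from scipy.spatial.transform import Rotation as R
def ray(p,uv):
    K=np.array(p["camera_matrix"]);d=np.linalg.inv(K)@np.array([uv[0],uv[1],1.])
    return np.array(p["origin"]),np.array(p["rotation"])@d
def atz(p,uv,z):
    o,d=ray(p,uv);return o+d*(z-o[2])/d[2]
def proj(p,X):
    K=np.array(p["camera_matrix"]);c=K@(np.array(p["rotation"]).T@(np.array(X)-np.array(p["origin"])));return c[:2]/c[2]
def tri(ps,uvs):
    A=np.zeros((3,3));b=np.zeros(3);L=[]
    for p,uv in zip(ps,uvs):
        o,d=ray(p,uv);d=d/np.linalg.norm(d);M=np.eye(3)-np.outer(d,d);A+=M;b+=M@o;L.append((M,o))
    X=np.linalg.solve(A,b);return X,[np.linalg.norm(M@(X-o)) for M,o in L]
def save(p,n,crop=None,s=1):
    a=p["pixels"][:,:,::-1]
    if crop: a=a[crop[1]:crop[3],crop[0]:crop[2]]
    cv2.imwrite("pics/"+n,cv2.resize(a,None,fx=s,fy=s,interpolation=cv2.INTER_CUBIC))
E
python3 - <<'E'
from h import *
np.set_printoptions(precision=4,suppress=True)
S=viewer.get_image("scene");T=viewer.get_image("top")
save(S,"s0.png");save(T,"t0.png")
print(S["origin"],T["origin"],bot.tcp_to_grasp);print(bot.state())
for q in ["deburrer_center","deburrer","drawer_mouth","loupe_handle","loupe_lens","slot","profile","fixture","pointer_tip","pointer","jar_mid","offcut_mid","carton_mid"]:
    a=viewer.tip_of(S,q);b=viewer.tip_of(T,q)
    print(q,[(np.round(x["centre"],1),round(x["confidence"],2)) for x in a[:3]],[(np.round(x["centre"],1),round(x["confidence"],2)) for x in b[:3]])
    if a and b: print("   ",*tri([S,T],[a[0]["centre"],b[0]["centre"]]))
E
```

```text
[ 1.338  -0.0407  0.6196] [0.4492 0.0245 1.1928] 0.0187
{'time_s': 0.1, 'joints': array([-1.2499,  0.2647,  1.6053, -0.    ,  1.2737, -0.0369]), 'dq': array([-0.0001, -0.0027, -0.0013, -0.0008,  0.0009, -0.0001]), 'joint_efforts': array([  0.0009, -50.362 , -35.8072,   0.0731,   0.0233,  -0.    ]), 'tool_pos': array([ 0.2362, -0.6316,  0.2375]), 'orientation': array([-0.5806,  0.4036, -0.4025,  0.5814]), 'force': array([-0.2141,  0.2582,  0.3235]), 'wrist_torque': array([-0.0275,  0.0385,  0.0036]), 'opening': 0.08782557561829607}
deburrer_center [(array([302.2, 195.4]), 0.65)] [(array([253.8, 268.8]), 0.75), (array([327. , 236.5]), 0.51)]Traceback (most recent call last):
  File "<stdin>", line 9, in <module>
  File "h.py", line 14, in tri
    o,d=ray(p,uv);d=d/np.linalg.norm(d);M=np.eye(3)-np.outer(d,d);A+=M;b+=M@o;L.append((M,o))
        ~~~^^^^^^
  File "h.py", line 6, in ray
    return np.array(p["origin"]),np.array(p["rotation"])@d
                                 ~~~~~~~~~~~~~~~~~~~~~~~^~
ValueError: matmul: Input operand 1 has a mismatch in its core dimension 0, with gufunc signature (n?,k),(k,m?)->(n?,m?) (size 3 is different from 4)
```

```bash
sed -i 's/np.array(p\["rotation"\])/R.from_quat(p["rotation"]).as_matrix()/g' h.py
python3 - <<'E'
from h import *
np.set_printoptions(precision=4,suppress=True)
S=viewer.get_image("scene");T=viewer.get_image("top")
for q in ["deburrer_center","deburrer","drawer_mouth","loupe_handle","loupe_lens","slot","profile","fixture","pointer_tip","pointer","jar_mid","offcut_mid","carton_mid"]:
    a=viewer.tip_of(S,q);b=viewer.tip_of(T,q)
    print(q,[(np.round(x["centre"],1),round(x["confidence"],2)) for x in a[:3]],[(np.round(x["centre"],1),round(x["confidence"],2)) for x in b[:3]])
    if a and b: print("   ",*[tri([S,T],[x["centre"],y["centre"]]) for x in a[:2] for y in b[:2]],sep="\n    ")
E
```

```text
deburrer_center [(array([367.6, 189.8]), 0.69), (array([303.2, 195.2]), 0.57)] [(array([255.1, 269.3]), 0.85), (array([325.3, 238.2]), 0.53)]
   
    (array([0.4708, 0.1642, 0.0171]), [np.float64(0.004085656581262324), np.float64(0.004085656581262345)])
    (array([0.5597, 0.0618, 0.0944]), [np.float64(0.08281692348764365), np.float64(0.08281692348764362)])
    (array([0.4745, 0.0709, 0.0234]), [np.float64(0.08808858307157763), np.float64(0.08808858307157763)])
    (array([ 0.5424, -0.0191,  0.0582]), [np.float64(0.0008177659799159819), np.float64(0.000817765979915964)])
deburrer [(array([368.2, 190.9]), 0.71), (array([303.2, 196.8]), 0.64)] [(array([328.5, 236.2]), 0.71), (array([175.1, 254.2]), 0.6)]
   
    (array([0.5656, 0.0579, 0.0968]), [np.float64(0.08694737290656934), np.float64(0.08694737290656934)])
    (array([0.5056, 0.2539, 0.0616]), [np.float64(0.09485607459267646), np.float64(0.09485607459267655)])
    (array([ 0.5476, -0.0233,  0.057 ]), [np.float64(0.004791731890137661), np.float64(0.004791731890137654)])
    (array([0.5344, 0.1519, 0.1162]), [np.float64(0.179919474
[... 2117 characters left out ...]
.0008883569526810822)])
    (array([ 0.673 , -0.0113,  0.1461]), [np.float64(0.010567207796835669), np.float64(0.010567207796835683)])
jar_mid [(array([373. , 211.8]), 0.85)] [(array([256.3, 218.1]), 0.87)]
   
    (array([0.5996, 0.1558, 0.0376]), [np.float64(0.0011592129650696357), np.float64(0.0011592129650696617)])
offcut_mid [(array([246.9, 224.6]), 0.55)] [(array([374.5, 214.6]), 0.67)]
   
    (array([ 0.6049, -0.1579,  0.018 ]), [np.float64(0.006046588875179752), np.float64(0.006046588875179764)])
carton_mid [(array([310.6, 280.1]), 0.59)] [(array([322.9, 139.5]), 0.85)]
   
    (array([ 0.8081, -0.0184,  0.028 ]), [np.float64(0.003498243934491297), np.float64(0.003498243934491298)])
```

View pics/s0.png

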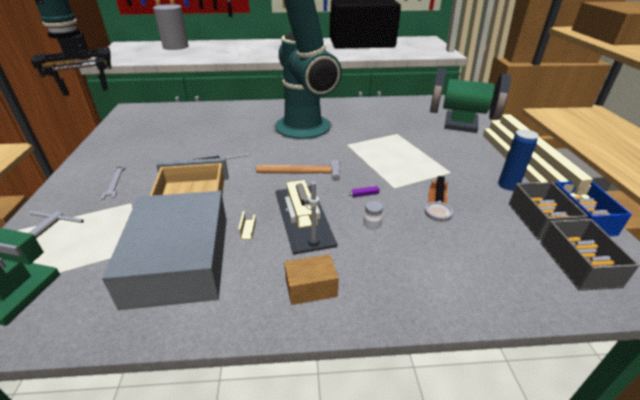

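View pics/t0.png

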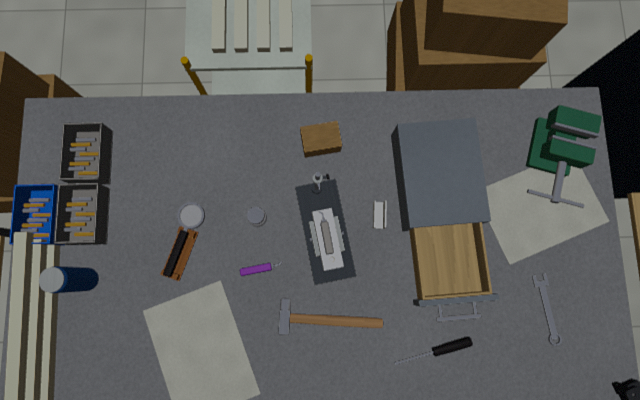

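Run:
```python
from h import *
np.set_printoptions(precision=4,suppress=True)
S=viewer.get_image("scene");T=viewer.get_image("top")
a=T["pixels"][:,:,::-1]
A=cv2.resize(a[165:295,285:365],None,fx=4.6,fy=4.6,interpolation=cv2.INTER_CUBIC)
B=cv2.resize(a[200:330,395:505],None,fx=3.8,fy=4.6,interpolation=cv2.INTER_CUBIC)
cv2.imwrite("pics/c1.png",np.hstack([A,B]))
for q,z in [("deburrer",.072),("loupe_handle",.048),("loupe",.048),("profile",.052),("fixture",.012),("drawer_mouth",.05),("carton_mid",.06),("offcut_mid",.034),("jar_mid",.06)]:
    for m in viewer.regions_of(T,q)[:4]:
        c=np.argwhere(m["mask"])[:,::-1].astype(np.float32)
        if len(c)<8: continue
        w=np.array([atz(T,u,z)[:2] for u in c],np.float32)
        r=cv2.minAreaRect(w*1000);k=cv2.boxPoints(r)
        u,s,v=np.linalg.svd(w-w.mean(0),full_matrices=False);d=v[0]*np.sign(v[0,0])
        print(q,round(m["confidence"],2),np.round(m["rect"]),"rect",np.round(r[0]),np.round(r[1]),round(r[2],1),"mean",w.mean(0),"pca yaw",np.degrees(np.arctan2(d[1],d[0])))
```

```text
deburrer 0.84 [259. 269.  36.  13.] rect [471. 152.] [18. 80.] 10.0 mean [0.4706 0.1548] pca yaw -79.572044
deburrer 0.69 [326. 236.  10.  36.] rect [547. -23.] [90. 23.] 8.0 mean [ 0.5452 -0.0227] pca yaw 8.206548
loupe 0.74 [184. 240.  44.  78.] rect [551. 342.] [ 69. 196.] 69.7 mean [0.5688 0.3356] pca yaw -20.368547
profile 0.84 [327. 238.  32.  64.] rect [543. -25.] [150.  52.] 10.0 mean [ 0.5424 -0.0254] pca yaw 10.241014
profile 0.71 [323. 140.  39.  36.] rect [804. -16.] [ 84. 103.] 8.9 mean [ 0.8033 -0.0153] pca yaw -76.777534
fixture 0.76 [326. 229.  58. 111.] rect [579. -19.] [289. 114.] 10.1 mean [ 0.5716 -0.0197] pca yaw 9.264051
drawer_mouth 0.89 [456. 270.  88. 101.] rect [ 454. -333.] [238. 215.] 2.4 mean [ 0.4633 -0.3302] pca yaw 2.3843033
carton_mid 0.75 [322. 138.  42.  36.] rect [802. -16.] [ 85. 106.] 9.4 mean [ 0.8021 -0.0152] pca yaw -75.96856
carton_mid 0.72 [329. 238.  37.  66.] rect [543. -24.] [151.  55.] 10.5 mean [ 0.5423 -0.0246] pca yaw 11.544765
offcut_mid 0.87 [377. 213.  14.  31.] rect [ 605. -162.] [35. 73.] 84.4 mean [ 0.6034 -0.1619] pca yaw -6.2260017
offcut_mid 0.38 [323. 141.  42.  35.] rect [810. -16.] [ 86. 103.] 8.6 mean [ 0.8094 -0.0158] pca yaw -78.921814
jar_mid 0.68 [257. 218.  18.  18.] rect [601. 152.] [48. 48.] 89.7 mean [0.6014 0.1516] pca yaw 46.3097
```

View pics/c1.png

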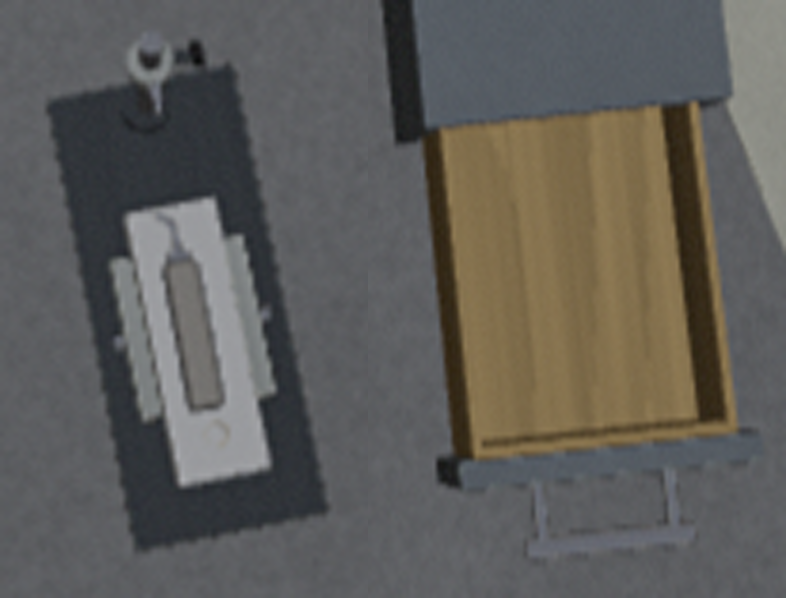

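```bash
cat >> h.py <<'E'
np.set_printoptions(precision=4,suppress=True)
def plan(pos,yaw,st=None):
    """TCP target, yaw = direction (deg) of held object's x axis; jaw axis across it. prints offset/rotvec in tool axes"""
    s=st or bot.state();Rc=R.from_quat(s["orientation"]);best=None
    for k in (0,180):
        y=np.radians(yaw+90+k);x=np.array([np.cos(y),np.sin(y),0]);yy=np.array([0,0,-1.])
        Rt=R.from_matrix(np.c_[x,yy,np.cross(x,yy)])
        r=(Rc.inv()*Rt).as_rotvec(degrees=True)
        print("off",Rc.inv().apply(np.array(pos)-s["tool_pos"]),"rot",r,"|r|",np.linalg.norm(r))
E
python3 - <<'E'
from h import *
S=viewer.get_image("scene");T=viewer.get_image("top")
print(R.from_quat(bot.state()["orientation"]).as_matrix())
c=atz(T,(327.2,237.6),.072);print("deb",c,atz(S,(303,195.2),.062))
def cr(u,v):return (395+u/3.8,200+v/4.6)
for n,u,z in [("wall L far",(430,135),.075),("wall L near",(465,455),.075),("wall R far",(700,100),.075),("wall R near",(737,430),.075),("floor RL near",(480,440),.025),("cab edge L",(425,130),.095),("cab edge R",(725,100),.095)]:
    print(n,atz(T,cr(*u),z))
print(tri([S,T],[(216,195),cr(425,130)]),"cabinet corner")
plan((c[0],c[1],.15),9)
E
```

```text
[[ 0.3502 -0.      0.9367]
 [-0.9367 -0.0001  0.3502]
 [ 0.     -1.     -0.    ]]
deb [ 0.5426 -0.0241  0.072 ] [ 0.5479 -0.019   0.062 ]
wall L far [ 0.5531 -0.4729  0.075 ]
wall L near [ 0.3846 -0.4788  0.075 ]
wall R far [ 0.5682 -0.652   0.075 ]
wall R near [ 0.3935 -0.6539  0.075 ]
floor RL near [ 0.3895 -0.5121  0.025 ]
cab edge L [ 0.554  -0.4611  0.095 ]
cab edge R [ 0.5658 -0.656   0.095 ]
(array([ 0.5521, -0.3342,  0.1222]), [np.float64(0.10514038246307515), np.float64(0.10514038246307529)]) cabinet corner
off [-0.4624  0.0887  0.4998] rot [   0.0042 -168.5013   -0.0023] |r| 168.50131120264044
off [-0.4624  0.0887  0.4998] rot [ 0.0015 11.4987  0.0029] |r| 11.49868925875181
```

apply_moves(jaw=[0,0,0,0,0,0,0,0,0,0,0,0,0,0,0,0,0,0,0,0], offset=[[-0.4624,0.0,0.4998],[-0.4624,0.0,0.4998],[-0.4624,0.0,0.4998],[-0.4624,0.0,0.4998],[-0.4624,0.0,0.4998],[-0.4624,0.0,0.4998],[-0.4624,0.0,0.4998],[-0.4624,0.0,0.4998],[-0.4624,0.0,0.4998],[-0.4624,0.0,0.4998],[-0.4624,0.0,0.4998],[-0.4624,0.0,0.4998],[-0.4624,0.0,0.4998],[-0.4624,0.0,0.4998],[-0.4624,0.0,0.4998],[-0.4624,0.0,0.4998],[-0.4624,0.0,0.4998],[-0.4624,0.0887,0.4998],[-0.4624,0.0887,0.4998],[-0.4624,0.0887,0.4998]], angular=[[0,11.5,0],[0,11.5,0],[0,11.5,0],[0,11.5,0],[0,11.5,0],[0,11.5,0],[0,11.5,0],[0,11.5,0],[0,11.5,0],[0,11.5,0],[0,11.5,0],[0,11.5,0],[0,11.5,0],[0,11.5,0],[0,11.5,0],[0,11.5,0],[0,11.5,0],[0,11.5,0],[0,11.5,0],[0,11.5,0]], newtons=25)

```text
time_s: 3.92
tool_pos: [0.5374, -0.0233, 0.1431]
orientation: [0.541, -0.462, 0.455, -0.535]
force: [-1.1, 0.5, -1.7]
opening: 0.0881
```

Run:
```python
from h import *
S=viewer.get_image("scene");T=viewer.get_image("top")
s=bot.state();print(s["time_s"],s["tool_pos"],s["joints"])
def cr(u,v):return (395+(u-368)/3.8,200+v/4.6)
for n,u,z in [("wall L far",(430,135),.075),("wall L near",(465,455),.075),("wall R far",(700,100),.075),("wall R near",(737,430),.075),("floor L near",(480,440),.025),("floor R near",(722,420),.025),("cab edge L",(425,130),.095),("cab edge R",(725,100),.095)]:
    print(n,atz(T,cr(*u),z))
print(tri([S,T],[(216,195),cr(725,100)]),"cabinet corner")
a=S["pixels"][:,:,::-1]
A=cv2.resize(a[130:250,250:350],None,fx=4,fy=4,interpolation=cv2.INTER_CUBIC)
B=cv2.resize(a[130:250,140:240],None,fx=4,fy=4,interpolation=cv2.INTER_CUBIC)
cv2.imwrite("pics/c2.png",np.hstack([A,B]))
plan((.5435,-.0225,.055),9)
```

```text
4.0167 [ 0.5402 -0.0242  0.1477] [-0.0907  0.0912  1.9816 -0.0002  1.075   1.3232]
wall L far [ 0.5583 -0.2327  0.075 ]
wall L near [ 0.3899 -0.2448  0.075 ]
wall R far [ 0.5734 -0.4105  0.075 ]
wall R near [ 0.3988 -0.4189  0.075 ]
floor L near [ 0.395  -0.2673  0.025 ]
floor R near [ 0.4021 -0.4292  0.025 ]
cab edge L [ 0.559 -0.225  0.095]
cab edge R [ 0.5708 -0.4188  0.095 ]
(array([ 0.5664, -0.3153,  0.1202]), [np.float64(0.08652841240791363), np.float64(0.08652841240791365)]) cabinet corner
off [-0.001   0.0927  0.0041] rot [  0.1235 179.992    0.5501] |r| 179.99287204561665
off [-0.001   0.0927  0.0041] rot [ 0.3502 -0.0071 -0.0786] |r| 0.3589768688277553
```

View pics/c2.png

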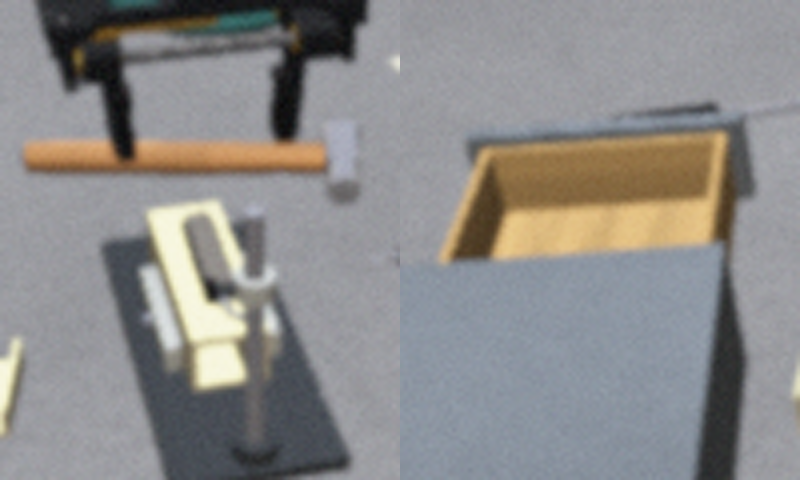

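apply_moves(jaw=[0,0,0,0,0,0,1,1,1,1,1,1,1,1], offset=[[-0.001,0.03,0.003],[-0.001,0.06,0.003],[-0.001,0.08,0.003],[-0.001,0.092,0.003],[-0.001,0.092,0.003],[-0.001,0.092,0.003],[-0.001,0.092,0.003],[-0.001,0.092,0.003],[-0.001,0.092,0.003],[-0.001,0.092,0.003],[-0.001,0.092,0.003],[-0.001,0.092,0.003],[-0.001,0.092,0.003],[-0.001,0.092,0.003]], angular=[[0,0,0],[0,0,0],[0,0,0],[0,0,0],[0,0,0],[0,0,0],[0,0,0],[0,0,0],[0,0,0],[0,0,0],[0,0,0],[0,0,0],[0,0,0],[0,0,0]], newtons=25)

```text
time_s: 5.18
tool_pos: [0.5453, -0.0226, 0.058]
orientation: [0.538, -0.459, 0.459, -0.538]
force: [0.2, 0.1, 0.5]
opening: 0.0373
```

Run:
```python
from h import *
S=viewer.get_image("scene");T=viewer.get_image("top")
s=bot.state();print(s["time_s"],s["tool_pos"],s["opening"],s["force"])
def cr(u,v):return (395+(u-368)/3.8,200+v/4.6)
print(tri([S,T],[(221.2,191.2),cr(425,130)]),"cabinet corner")
plan((.463,-.328,.20),3.3)
```

```text
5.2833 [ 0.5453 -0.0226  0.0579] 0.028829874499628195 [-0.4231 -0.285   1.0896]
(array([ 0.5591, -0.2242,  0.0927]), [np.float64(0.0013346226123306499), np.float64(0.0013346226123306592)]) cabinet corner
off [ 0.2887 -0.1421 -0.1291] rot [  -0.0022 -174.2949   -0.0242] |r| 174.29493304097
off [ 0.2887 -0.1421 -0.1291] rot [ 0.0159  5.7051 -0.0014] |r| 5.705089257272066
```

apply_moves(jaw=[1,1,1,1,1,1,1,1,1,1,1,1], offset=[[0,0,0],[0,0,0],[0,0,0],[0,0,0],[0,0,0],[0,0,0],[0,-0.02,0],[0,-0.04,0],[0,-0.08,0],[0,-0.12,0],[0,-0.142,0],[0,-0.142,0]], angular=[[0,0,0],[0,0,0],[0,0,0],[0,0,0],[0,0,0],[0,0,0],[0,0,0],[0,0,0],[0,0,0],[0,0,0],[0,0,0],[0,0,0]], newtons=25)

```text
time_s: 6.28
tool_pos: [0.5496, -0.023, 0.2071]
orientation: [-0.535, 0.456, -0.463, 0.54]
force: [1.1, -0.1, -0.1]
opening: 0.0197
```

Run:
```python
from h import *
S=viewer.get_image("scene");T=viewer.get_image("top")
s=bot.state();print(s["time_s"],s["tool_pos"],s["opening"],s["force"])
for q in ["slot","profile","pointer_tip","pointer"]:
    a=viewer.tip_of(S,q);b=viewer.tip_of(T,q)
    print(q,[(np.round(x["centre"],1),round(x["confidence"],2)) for x in a[:3]],[(np.round(x["centre"],1),round(x["confidence"],2)) for x in b[:3]])
plan((.463,-.328,.20),3.3)
save(S,"s1.png",(230,90,390,250),4)
```

```text
6.3833 [ 0.546  -0.0227  0.2011] 0.01998303383513673 [ 0.505  -0.447  -1.5253]
slot [(array([300.6, 198.7]), 0.65)] [(array([330.2, 240.1]), 0.77)]
profile [(array([299.7, 209.2]), 0.66)] [(array([325. , 238.6]), 0.58)]
pointer_tip [(array([309.3, 195.6]), 0.52)] [(array([318.9, 186.4]), 0.47)]
pointer [(array([313.9, 200.9]), 0.68), (array([438.6, 187.8]), 0.39)] [(array([318. , 175.4]), 0.49)]
off [ 0.2889 -0.0012 -0.1285] rot [  -0.0384 -174.3026   -0.1947] |r| 174.30271073366953
off [ 0.2889 -0.0012 -0.1285] rot [ 0.1279  5.6973 -0.0252] |r| 5.698782202574757
```

View pics/s1.png

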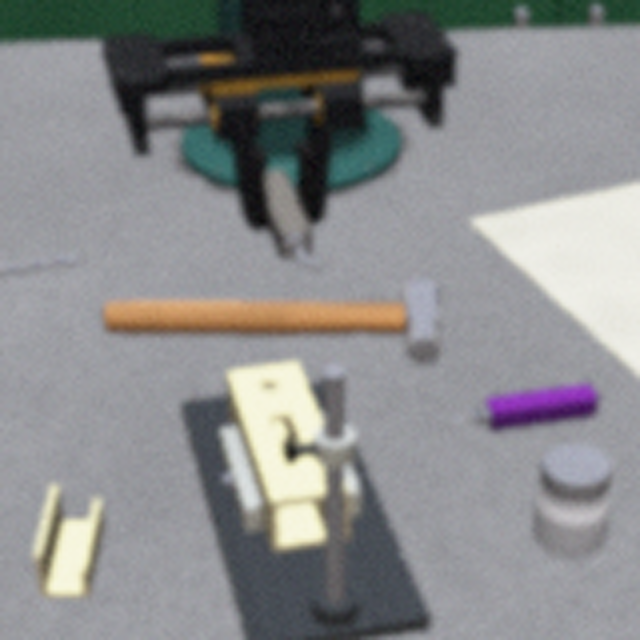

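apply_moves(jaw=[1,1,1,1,1,1,1,1,1,1,1,1,1], offset=[[0.036,0,-0.016],[0.072,0,-0.032],[0.108,0,-0.048],[0.144,0,-0.064],[0.18,0,-0.08],[0.216,0,-0.096],[0.252,0,-0.112],[0.289,0,-0.1285],[0.289,0,-0.1285],[0.289,0,-0.1285],[0.289,0.04,-0.1285],[0.289,0.07,-0.1285],[0.289,0.07,-0.1285]], angular=[[0,1,0],[0,2,0],[0,3,0],[0,4,0],[0,5,0],[0,5.7,0],[0,5.7,0],[0,5.7,0],[0,5.7,0],[0,5.7,0],[0,5.7,0],[0,5.7,0],[0,5.7,0]])

```text
time_s: 7.87
tool_pos: [0.4598, -0.3237, 0.1232]
orientation: [0.515, -0.49, 0.481, -0.514]
force: [-1.4, 1.7, -2.0]
opening: 0.0197
```

Run:
```python
from h import *
S=viewer.get_image("scene");T=viewer.get_image("top")
s=bot.state();print(s["time_s"],s["tool_pos"],s["opening"],s["force"])
plan((.463,-.328,.034),3.3)
a=S["pixels"][:,:,::-1];b=T["pixels"][:,:,::-1]
A=cv2.resize(a[90:230,140:260],None,fx=3.3,fy=3.3,interpolation=cv2.INTER_CUBIC)
B=cv2.resize(b[190:330,395:515],None,fx=3.3,fy=3.3,interpolation=cv2.INTER_CUBIC)
cv2.imwrite("pics/c3.png",np.hstack([A,B]))
for q in ["slot","pointer_tip","pointer","profile","loupe_handle","loupe_lens"]:
    a=viewer.tip_of(S,q);b=viewer.tip_of(T,q)
    print(q,[(np.round(x["centre"],1),round(x["confidence"],2)) for x in a[:3]],[(np.round(x["centre"],1),round(x["confidence"],2)) for x in b[:3]])
    if a and b: print("   ",*tri([S,T],[a[0]["centre"],b[0]["centre"]]))
```

```text
7.9667 [ 0.463  -0.3261  0.1287] 0.01958042917026353 [-0.6903 -0.2993  0.3237]
off [0.0021 0.0947 0.0001] rot [  -0.2656 -179.919    -0.2643] |r| 179.91943647066407
off [0.0021 0.0947 0.0001] rot [ 0.1683  0.0806 -0.1691] |r| 0.2518690315663986
slot [(array([300.4, 197.2]), 0.74)] [(array([327., 235.]), 0.77), (array([326.9, 238.7]), 0.35)]
    [ 0.5503 -0.0252  0.0576] [np.float64(0.0007480882721289777), np.float64(0.0007480882721289696)]
pointer_tip [(array([306.7, 193.2]), 0.57)] [(array([318.4, 190.1]), 0.46)]
    [ 0.6496 -0.0084  0.1386] [np.float64(0.004860935645306608), np.float64(0.004860935645306621)]
pointer [(array([312.6, 202.5]), 0.55), (array([439.1, 190.3]), 0.39)] [(array([318. , 179.8]), 0.6)]
    [ 0.6762 -0.0026  0.1318] [np.float64(0.0008622305208144147), np.float64(0.0008622305208144052)]
profile [(array([301.3, 207.9]), 0.79)] [(array([328.4, 238.3]), 0.9)]
    [ 0.5453 -0.0269  0.0191] [np.float64(0.0025683916190929103), np.float64(0.0025683916190929203)]
loupe_handle [(array([437.4, 189.5]), 0.65), (array([193.3, 195.7]), 0.32)] [(array([176. , 253.8]), 0.7)]
    [0.5125 0.3558 0.0376] [np.float64(0.0014532819417465207), np.float64(0.0014532819417465944)]
loupe_lens [(array([439.1, 209.5]), 0.81), (array([311. , 194.7]), 0.33)] [(array([194.9, 214.8]), 0.74)]
    [0.6121 0.3165 0.045 ] [np.float64(0.00649745167642757), np.float64(0.006497451676427582)]
```

View pics/c3.png

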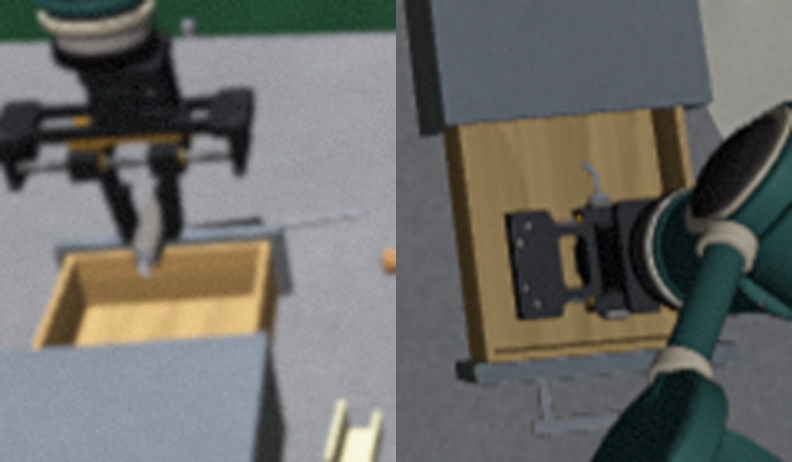

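apply_moves(jaw=[1,1,1,1,1,1,1], offset=[[0.002,0.03,0],[0.002,0.06,0],[0.002,0.08,0],[0.002,0.09,0],[0.002,0.095,0],[0.002,0.095,0],[0.002,0.095,0]], angular=[[0,0,0],[0,0,0],[0,0,0],[0,0,0],[0,0,0],[0,0,0],[0,0,0]])

```text
time_s: 9.15
tool_pos: [0.4645, -0.3307, 0.0359]
orientation: [-0.514, 0.485, -0.486, 0.514]
force: [-0.0, -0.3, -0.4]
opening: 0.0197
```

apply_moves(jaw=[1,1,1,0.5,0.5,0.5,0.5,0.5,0.5,0.5,0.5,0.5,0.5,0.5,0.5,0.5], offset=[[0,0.003,0],[0,0.006,0],[0,0.006,0],[0,0.006,0],[0,0.006,0],[0,0.006,0],[0,0.006,0],[0,0.006,0],[0,0.006,0],[0,-0.02,0],[0,-0.06,0],[0,-0.1,0],[0,-0.14,0],[0,-0.17,0],[0,-0.19,0],[0,-0.19,0]], angular=[[0,0,0],[0,0,0],[0,0,0],[0,0,0],[0,0,0],[0,0,0],[0,0,0],[0,0,0],[0,0,0],[0,0,0],[0,0,0],[0,0,0],[0,0,0],[0,0,0],[0,0,0],[0,0,0]])

```text
time_s: 10.48
tool_pos: [0.4666, -0.3323, 0.2316]
orientation: [-0.514, 0.482, -0.489, 0.515]
force: [0.7, 0.2, 0.4]
opening: 0.0442
```

Run:
```python
from h import *
S=viewer.get_image("scene");T=viewer.get_image("top")
s=bot.state();print(s["time_s"],s["tool_pos"],s["opening"],s["force"],s["joints"])
for i in range(2):
  for q in ["deburrer_center","loupe_handle","loupe_lens","slot","pointer_tip","pointer"]:
    a=viewer.tip_of(S,q);b=viewer.tip_of(T,q)
    print(q,[(np.round(x["centre"],1),round(x["confidence"],2)) for x in a[:3]],[(np.round(x["centre"],1),round(x["confidence"],2)) for x in b[:3]])
    if a and b: print("   ",*tri([S,T],[a[0]["centre"],b[0]["centre"]]))
  S=viewer.get_image("scene");T=viewer.get_image("top")
for m in viewer.regions_of(T,"loupe_handle")[:1]+viewer.regions_of(T,"loupe")[:1]: print(m["rect"],m["confidence"])
a=T["pixels"][:,:,::-1];b=S["pixels"][:,:,::-1]
A=cv2.resize(a[185:295,150:220],None,fx=5,fy=5,interpolation=cv2.INTER_CUBIC)
B=cv2.resize(a[185:295,405:495],None,fx=5,fy=5,interpolation=cv2.INTER_CUBIC)
cv2.imwrite("pics/c4.png",np.hstack([A,B]))
plan((.517,.355,.2),-22)
```

```text
10.5833 [ 0.4641 -0.3304  0.2257] 0.04407199598208876 [0.3238 0.0314 0.2217] [-0.6624  0.0733  1.8493  0.      1.217   0.8508]
deburrer_center [(array([364.6, 189.1]), 0.64), (array([187., 190.]), 0.56)] [(array([448.2, 268. ]), 0.5), (array([252.4, 269.3]), 0.5)]
    [ 0.5449 -0.071   0.1882] [np.float64(0.21941708807672577), np.float64(0.21941708807672575)]
loupe_handle [(array([436. , 188.1]), 0.75)] [(array([175.6, 253.5]), 0.86), (array([374.4, 214. ]), 0.73)]
    [0.5125 0.3532 0.0427] [np.float64(0.0036150582378209543), np.float64(0.003615058237820988)]
loupe_lens [(array([438.3, 210.7]), 0.7)] [(array([191.5, 215.8]), 0.7)]
    [0.6091 0.3218 0.0391] [np.float64(0.0016719994905301306), np.float64(0.0016719994905301744)]
slot [(array([299.8, 195.1]), 0.68)] [(array([324.8, 238.1]), 0.89)]
    [ 0.5425 -0.0229  0.0586] [np.float64(0.004250888296206361), np.float64(0.004250888296206369)]
pointer_tip [(array([310.6, 195.6]), 0.61), (array([310.9, 200.5]), 0.58)] [(array([317.8, 188. ]), 0.43)]
    [ 0.6554 -0.0036  0.1358] [np.float64(0.0012513731868210166), np.float64(0.00125137
[... 842 characters left out ...]
6128841927708538)]
slot [] [(array([326.2, 236.4]), 0.67)]
pointer_tip [(array([307.9, 194.8]), 0.62), (array([193.8, 195.3]), 0.34)] [(array([318.6, 189.4]), 0.55)]
    [ 0.6519 -0.0075  0.1357] [np.float64(0.003290431724577824), np.float64(0.0032904317245778204)]
pointer [(array([311.8, 205. ]), 0.44)] [(array([378. , 216.6]), 0.69), (array([316.8, 176.4]), 0.61)]
    [ 0.6007 -0.074   0.0874] [np.float64(0.07570987030469108), np.float64(0.07570987030469105)]
[183.3, 240.9, 38.4, 74.9] 0.79
[183.2, 239.0, 41.8, 75.8] 0.67
off [-0.681   0.025   0.0925] rot [  -0.0025 -154.7022    0.0002] |r| 154.7022039003985
off [-0.681   0.025   0.0925] rot [-0.0002 25.2978 -0.0018] |r| 25.297796168076818
```

View pics/c4.png

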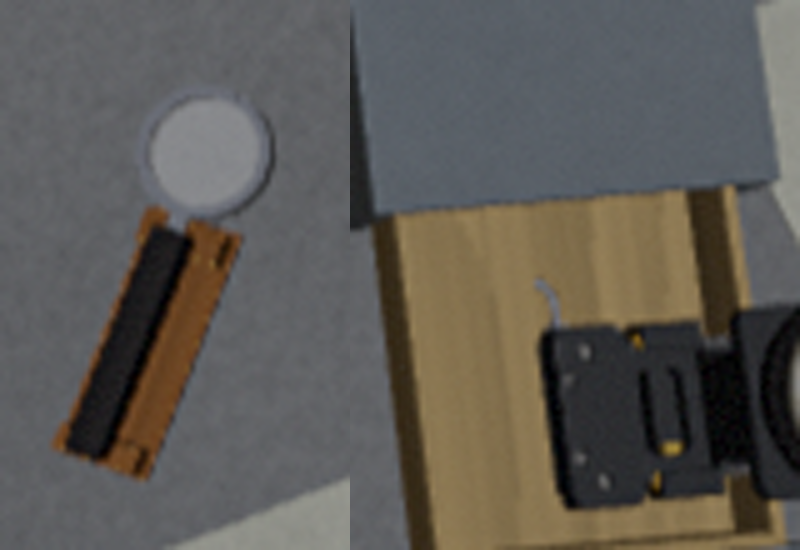

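Run:
```python
from h import *
T=viewer.get_image("top")
f=lambda u,v:(150+u/5,185+v/5)
h=atz(T,f(130,341),.048);l=atz(T,f(206,153),.043);d=l-h;y=np.degrees(np.arctan2(d[1],d[0]));print(h,l,np.linalg.norm(d[:2]),y)
g=h[:2]+.018*np.array([np.cos(np.radians(y)),np.sin(np.radians(y))]);print(g)
plan((*g,.2257),y)
```

```text
[0.5138 0.3543 0.048 ] [0.6086 0.3199 0.043 ] 0.10085898869936384 -19.97305886070259
[0.5307 0.3482]
off [-0.6734 -0.0007  0.1059] rot [  -0.0017 -156.7254   -0.0028] |r| 156.72536586712548
off [-0.6734 -0.0007  0.1059] rot [ 0.002  23.2746 -0.0012] |r| 23.27463425195615
```

apply_moves(jaw=[0.5,0.3,0,0,0,0,0,0,0,0,0,0,0,0,0,0,0,0,0,0], offset=[[-0.037,-0.01,0.006],[-0.075,-0.01,0.012],[-0.112,-0.01,0.018],[-0.15,-0.01,0.024],[-0.187,-0.01,0.03],[-0.225,-0.01,0.036],[-0.262,-0.01,0.042],[-0.3,-0.01,0.048],[-0.337,-0.01,0.054],[-0.375,-0.01,0.06],[-0.412,-0.01,0.066],[-0.45,-0.01,0.072],[-0.487,-0.01,0.078],[-0.525,-0.01,0.084],[-0.562,-0.01,0.09],[-0.6,0,0.096],[-0.6734,0,0.106],[-0.6734,0,0.106],[-0.6734,0,0.106],[-0.6734,0,0.106]], angular=[[0,2,0],[0,4,0],[0,6,0],[0,8,0],[0,10,0],[0,12,0],[0,14,0],[0,16,0],[0,18,0],[0,20,0],[0,22,0],[0,23.3,0],[0,23.3,0],[0,23.3,0],[0,23.3,0],[0,23.3,0],[0,23.3,0],[0,23.3,0],[0,23.3,0],[0,23.3,0]])

```text
time_s: 13.8
tool_pos: [0.5305, 0.3498, 0.2245]
orientation: [0.407, -0.579, 0.579, -0.406]
force: [0.7, 0.6, -0.4]
opening: 0.0884
```

Run:
```python
from h import *
S=viewer.get_image("scene");T=viewer.get_image("top")
s=bot.state();print(s["time_s"],s["tool_pos"],s["opening"],s["joints"])
plan((.5307,.3482,.019),-20)
a=T["pixels"][:,:,::-1];b=S["pixels"][:,:,::-1]
A=cv2.resize(a[165:295,290:360],None,fx=4.6,fy=4.6,interpolation=cv2.INTER_CUBIC)
B=cv2.resize(a[205:295,405:495],None,fx=4.6,fy=4.6,interpolation=cv2.INTER_CUBIC);B=cv2.copyMakeBorder(B,0,len(A)-len(B),0,0,0)
cv2.imwrite("pics/c5.png",np.hstack([A,B]))
cv2.imwrite("pics/c6.png",cv2.resize(b[165:235,275:345],None,fx=8,fy=8,interpolation=cv2.INTER_CUBIC))
for q in ["slot","pointer_tip","pointer"]:
    a=viewer.tip_of(S,q);b=viewer.tip_of(T,q)
    print(q,[(np.round(x["centre"],1),round(x["confidence"],2)) for x in a[:3]],[(np.round(x["centre"],1),round(x["confidence"],2)) for x in b[:3]])
    if a and b: print("   ",*tri([S,T],[a[0]["centre"],b[0]["centre"]]))
```

```text
13.9 [0.5307 0.3476 0.2247] 0.08772045215586374 [ 0.5409  0.1974  1.711  -0.0006  1.2341  2.4607]
off [-0.0008  0.2057 -0.0001] rot [   0.0949 -179.9851   -0.0157] |r| 179.98516315668914
off [-0.0008  0.2057 -0.0001] rot [0.01   0.0148 0.0604] |r| 0.06300206318828445
slot [(array([300.7, 197.9]), 0.94)] [(array([328. , 237.9]), 0.96)]
    [ 0.5437 -0.026   0.0507] [np.float64(0.0009839828863373308), np.float64(0.0009839828863373301)]
pointer_tip [(array([248.6, 223.7]), 0.47), (array([308.5, 194.7]), 0.46), (array([300.1, 207.8]), 0.38)] [(array([317.9, 187.9]), 0.43)]
    [ 0.6754 -0.0753  0.0825] [np.float64(0.07184934811749799), np.float64(0.07184934811749799)]
pointer [(array([313.5, 200.9]), 0.48)] [(array([318.6, 190.3]), 0.7), (array([319.4, 178.8]), 0.5)]
    [ 0.6532 -0.0014  0.1194] [np.float64(0.0031515892568454527), np.float64(0.0031515892568454514)]
```

View pics/c5.png

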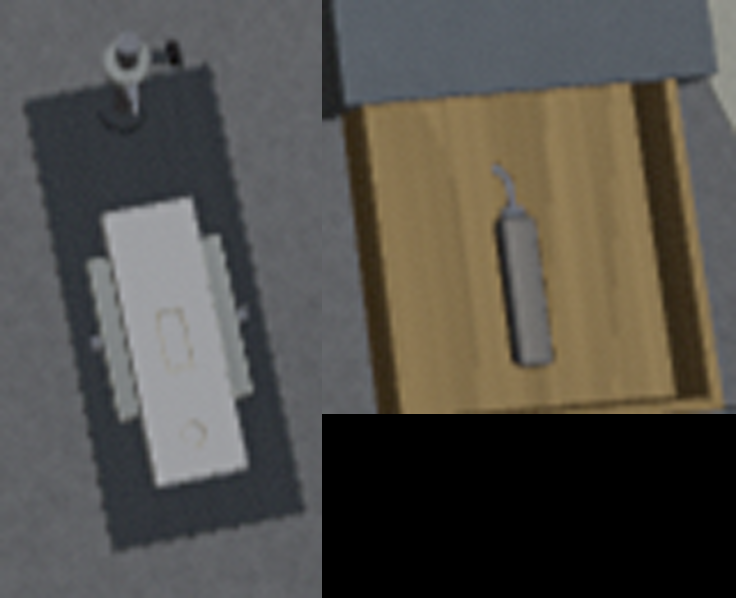

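View pics/c6.png

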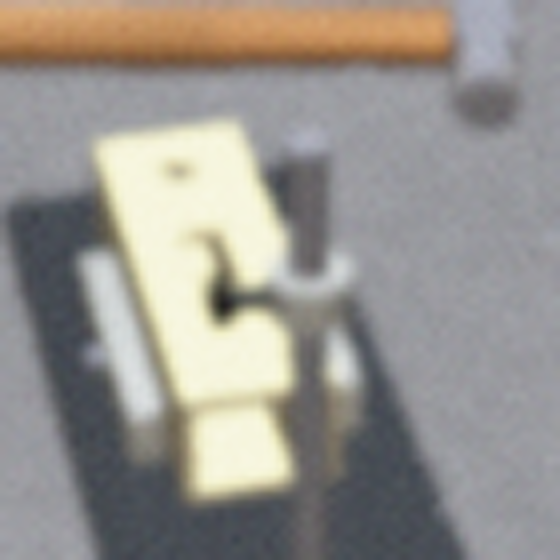

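apply_moves(jaw=[0,0,0,0,0,0,0,0,1,1,1,1,1,1,1,1,1,1,1,1], offset=[[-0.001,0.04,0],[-0.001,0.08,0],[-0.001,0.12,0],[-0.001,0.15,0],[-0.001,0.18,0],[-0.001,0.2,0],[-0.001,0.205,0],[-0.001,0.205,0],[-0.001,0.205,0],[-0.001,0.205,0],[-0.001,0.205,0],[-0.001,0.205,0],[-0.001,0.205,0],[-0.001,0.205,0],[-0.001,0.205,0],[-0.001,0.205,0],[-0.001,0.205,0],[-0.001,0.205,0],[-0.001,0.205,0],[-0.001,0.205,0]], angular=[[0,0,0],[0,0,0],[0,0,0],[0,0,0],[0,0,0],[0,0,0],[0,0,0],[0,0,0],[0,0,0],[0,0,0],[0,0,0],[0,0,0],[0,0,0],[0,0,0],[0,0,0],[0,0,0],[0,0,0],[0,0,0],[0,0,0],[0,0,0]], newtons=40)

```text
time_s: 15.87
tool_pos: [0.5312, 0.3493, 0.0199]
orientation: [-0.406, 0.579, -0.579, 0.406]
force: [0.2, 1.6, 0.3]
opening: 0.0195
```

Run:
```python
from h import *
S=viewer.get_image("scene");T=viewer.get_image("top")
s=bot.state();print(s["time_s"],s["tool_pos"],s["opening"],s["force"])
f=lambda u,v:(275+u/8,165+v/8); g=lambda u,v:(290+u/4.6,165+v/4.6)
print("slot",atz(T,g(175,340),.052),atz(T,(328,237.9),.052),"hole",atz(T,g(195,433),.052))
pt,res=tri([S,T],[f(308,138),g(128,42)]);print("posttop",pt,res)
c=atz(T,g(127,60),.142);t=atz(T,g(134,116),.135);print("collar",c,"tip",t,np.linalg.norm((c-t)[:2]))
ax=np.r_[pt[:2]]
print("scene px of axis z", [(z,proj(S,(*ax,z))) for z in (.125,.135,.145,.185)])
sl=S["pixels"][165:235,275:345,::-1];out=[]
for z in (.128,.133,.138):
    o=cv2.resize(sl[5:55,15:60],None,fx=5.5,fy=8,interpolation=cv2.INTER_CUBIC)
    for zz in (z-.007,z+.007):
        P=[proj(S,(ax[0]+.012*np.cos(a),ax[1]+.012*np.sin(a),zz)) for a in np.linspace(0,6.28,40)]
        P=np.array([((u-290+.5)*5.5,(v-170+.5)*8) for u,v in P]);cv2.polylines(o,[P.astype(int)],True,(0,0,255),1)
    tip=proj(S,(ax[0]-.027*np.cos(.174),ax[1]-.027*np.sin(.174),z));cv2.circle(o,(int((tip[0]-289.5)*5.5),int((tip[1]-169.5)*8)),3,(255,0,0),-1)
    out.append(o)
cv2.imwrite("pics/c7.png",np.hstack(out))
```

```text
15.9667 [0.5312 0.3492 0.02  ] 0.019572066529792116 [-0.7605  0.2058  0.1587]
slot [ 0.541 -0.027  0.052] [ 0.5435 -0.027   0.052 ] hole [ 0.4904 -0.0364  0.052 ]
posttop [ 0.6778 -0.0007  0.1862] [np.float64(0.0011906317717400392), np.float64(0.0011906317717400462)]
collar [ 0.6783 -0.0023  0.142 ] tip [ 0.6502 -0.0054  0.135 ] 0.02825896160825229
scene px of axis z [(0.125, array([313.0977, 205.3459])), (0.135, array([313.0727, 201.711 ])), (0.145, array([313.0473, 198.0229])), (0.185, array([312.9419, 182.7144]))]
```

View pics/c7.png

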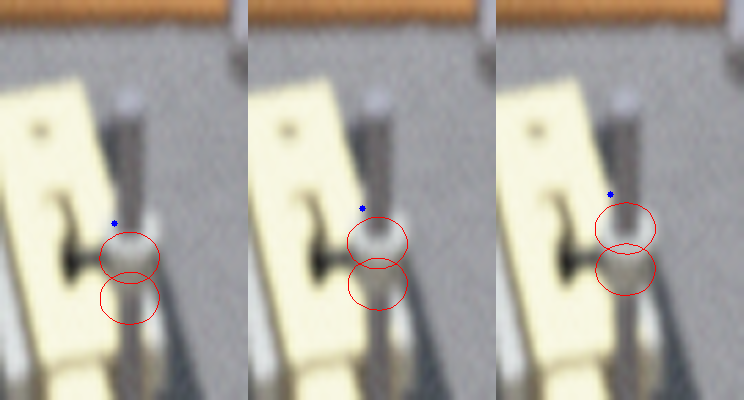

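apply_moves(jaw=[1,1,1,1,1,1,1,1,1,1], offset=[[0,0,0],[0,-0.01,0],[0,-0.03,0],[0,-0.06,0],[0,-0.1,0],[0,-0.13,0],[0,-0.16,0],[0,-0.18,0],[0,-0.18,0],[0,-0.18,0]], angular=[[0,0,0],[0,0,0],[0,0,0],[0,0,0],[0,0,0],[0,0,0],[0,0,0],[0,0,0],[0,0,0],[0,0,0]], newtons=40)

```text
time_s: 16.8
tool_pos: [0.5319, 0.3495, 0.2018]
orientation: [0.404, -0.579, 0.579, -0.407]
force: [-0.5, 0.5, -2.2]
opening: 0.0196
```

Run:
```python
from h import *
fs=[viewer.get_image("scene") for _ in range(6)];S=fs[-1];T=viewer.get_image("top")
s=bot.state();print(s["time_s"],s["tool_pos"],s["opening"],s["force"])
a=np.mean([f["pixels"].astype(float).mean(2) for f in fs],0)
print("cols 300..325 rows 180-212");
for r in range(180,213): print(r,a[r,306:321].astype(int))
ax=(.6778,-.0007)
for z in (.13,.135,.14):
    print(z,"top front",proj(S,(ax[0]+.012,ax[1],z+.007)),"post front@top",proj(S,(ax[0]+.006,ax[1],z+.007)),"bottom front",proj(S,(ax[0]+.012,ax[1],z-.007)))
for i in (4,5):
    a=viewer.tip_of(fs[i],"loupe_lens");b=viewer.tip_of(T,"loupe_lens");print(a[:1],b[:1])
    if a and b: print(tri([fs[i],T],[a[0]["centre"],b[0]["centre"]]))
a=viewer.tip_of(fs[5],"pointer_tip");print(a[:2])
```

```text
17.15 [0.5304 0.3486 0.198 ] 0.019675723021075463 [-0.1933 -0.2673 -1.8621]
cols 300..325 rows 180-212
180 [160 156 157 158 156 159 162 163 164 162 161 159 159 158 155]
181 [162 155 154 155 161 165 171 172 170 168 161 160 157 155 156]
182 [167 154 154 154 157 167 177 178 177 170 162 159 157 156 155]
183 [179 156 151 150 148 157 168 170 166 159 155 156 156 155 154]
184 [195 161 147 140 130 130 140 140 135 135 144 154 156 157 155]
185 [207 159 132 121 109 105 109 111 109 116 138 154 159 157 157]
186 [212 158 112  97  90  92 100 103 102 111 137 154 158 158 158]
187 [221 171 111  84  82  89  99 100 101 110 138 154 157 159 156]
188 [230 197 135  89  80  90 100 103 100 111 136 152 157 156 157]
189 [236 220 169 107  82  89 102 103 100 110 137 154 159 159 159]
190 [238 229 192 130  88  90 100 102 101 110 137 155 158 157 157]
191 [238 233 214 154 103  92  98 101 103 110 136 153 158 157 158]
192 [237 236 225 184 132 104 101 101 101 110 135 152 155 156 155]
193 [238 237 232 211 169 128 106 103 100 109 136 153 156 155 154]
194 [238 238 236 226 192 140 111 101 100 111 136 155 156 156 156]
195 [23
[... 1295 characters left out ...]
ront [313.4315 202.3739] post front@top [313.2518 200.7467] bottom front [313.4634 207.5274]
0.14 top front [313.42   200.5075] post front@top [313.2396 198.8854] bottom front [313.4521 205.699 ]
[{'centre': [451.3, 149.2], 'confidence': 0.68}] [{'centre': [172.9, 205.7], 'confidence': 0.87}]
(array([0.6079, 0.3175, 0.2148]), [np.float64(0.001530780428264595), np.float64(0.001530780428264543)])
[{'centre': [450.2, 150.1], 'confidence': 0.78}] [{'centre': [172.9, 205.7], 'confidence': 0.87}]
(array([0.6078, 0.3169, 0.2127]), [np.float64(0.00023907679013248712), np.float64(0.00023907679013247725)])
[{'centre': [312.5, 201.7], 'confidence': 0.59}, {'centre': [308.9, 192.8], 'confidence': 0.42}]
```

Run:
```python
from h import *
plan((.4655,.0035,.1195),-20)
```

```text
off [0.3472 0.0803 0.0565] rot [ -0.0295 179.9977   0.0242] |r| 179.99766630343032
off [0.3472 0.0803 0.0565] rot [ 0.0154 -0.0023  0.0188] |r| 0.024401319312174326
```

apply_moves(jaw=[1,1,1,1,1,1,1,1,1,1,1,1,1,1,1,1,1,1,1,1], offset=[[0.015,0,0.002],[0.045,0,0.007],[0.08,0,0.013],[0.115,0,0.019],[0.15,0,0.024],[0.185,0,0.03],[0.22,0,0.036],[0.255,0,0.042],[0.29,0,0.047],[0.32,0,0.052],[0.34,0,0.056],[0.347,0,0.0565],[0.347,0.01,0.0565],[0.347,0.03,0.0565],[0.347,0.05,0.0565],[0.347,0.07,0.0565],[0.347,0.079,0.0565],[0.347,0.079,0.0565],[0.347,0.079,0.0565],[0.347,0.079,0.0565]], angular=[[0,0,0],[0,0,0],[0,0,0],[0,0,0],[0,0,0],[0,0,0],[0,0,0],[0,0,0],[0,0,0],[0,0,0],[0,0,0],[0,0,0],[0,0,0],[0,0,0],[0,0,0],[0,0,0],[0,0,0],[0,0,0],[0,0,0],[0,0,0]], newtons=40)

```text
time_s: 19.07
tool_pos: [0.4665, 0.0042, 0.1219]
orientation: [0.405, -0.579, 0.579, -0.406]
force: [-0.5, -0.1, -0.5]
opening: 0.0193
```

Run:
```python
from h import *
for i in range(2):
    S=viewer.get_image("scene");T=viewer.get_image("top")
    for q in ["loupe_lens","slot","pointer_tip","jar_mid","carton_mid","offcut_mid"][:3 if i else 6]:
        a=viewer.tip_of(S,q);b=viewer.tip_of(T,q)
        print(q,[(np.round(x["centre"],1),round(x["confidence"],2)) for x in a[:2]],[(np.round(x["centre"],1),round(x["confidence"],2)) for x in b[:2]])
        if a and b: print("   ",*tri([S,T],[a[0]["centre"],b[0]["centre"]]))
s=bot.state();print(s["time_s"],s["tool_pos"],s["orientation"],s["opening"],s["force"])
L=(.543,-.0265,.1365);print("pred lens px S,T",proj(S,L),proj(T,L))
plan((.4655,.0035,.1195),-20)
a=S["pixels"][120:245,245:370,::-1];b=T["pixels"][165:290,260:385,::-1]
A,B=[cv2.resize(x,None,fx=3.2,fy=3.2,interpolation=cv2.INTER_CUBIC) for x in (a,b)]
for o,p,x0,y0 in ((A,S,245,120),(B,T,260,165)):
    for zz in (L[2]-.006,L[2]+.006):
        P=np.array([proj(p,(L[0]+.0345*np.cos(t),L[1]+.0345*np.sin(t),zz)) for t in np.linspace(0,6.28,60)])
        cv2.polylines(o,[((P-[x0,y0]+.5)*3.2).astype(int)],True,(0,0,255),1)
cv2.imwrite("pics/c8.png",np.hstack([A,B]))
```

```text
loupe_lens [(array([300.5, 169. ]), 0.79)] [(array([328.9, 230.3]), 0.73)]
    [ 0.5534 -0.0245  0.1448] [np.float64(0.0009179575097745164), np.float64(0.0009179575097745048)]
slot [(array([299.9, 197.1]), 0.92)] [(array([375.4, 212.7]), 0.51)]
    [ 0.6026 -0.0839  0.1075] [np.float64(0.05656192872005824), np.float64(0.05656192872005825)]
pointer_tip [(array([306.4, 193.6]), 0.6)] [(array([317.2, 187.1]), 0.67)]
    [ 0.6561 -0.0075  0.142 ] [np.float64(0.0067077338893112015), np.float64(0.006707733889311213)]
jar_mid [(array([373.1, 214.3]), 0.69), (array([247.5, 226.6]), 0.44)] [(array([254.1, 219.6]), 0.68)]
    [0.5967 0.1601 0.0272] [np.float64(0.0013635204657191284), np.float64(0.001363520465719172)]
carton_mid [(array([309.9, 280.9]), 0.75), (array([189.1, 193.2]), 0.44)] [(array([321.9, 140.3]), 0.64)]
    [ 0.807  -0.0179  0.0242] [np.float64(0.0014863694246180102), np.float64(0.0014863694246180245)]
offcut_mid [(array([249.5, 223.5]), 0.88)] [(array([375.1, 211.7]), 0.94), (array([319.9, 138. ]), 0.62)]
    [ 0.611  -0.1542  0.0267] [np.float64(0.0018421501529413834), np.float64(0.0018421501529413565)]
loupe_lens [(array([304. , 169.4]), 0.94)] [(array([331.3, 234.2]), 0.83), (array([255.3, 217.9]), 0.25)]
    [ 0.5452 -0.0228  0.1389] [np.float64(0.008136239704424592), np.float64(0.008136239704424592)]
slot [(array([299.2, 198. ]), 0.67)] []
pointer_tip [(array([306.9, 194.5]), 0.68)] [(array([318.8, 187.6]), 0.45), (array([254.2, 217.3]), 0.32)]
    [ 0.6555 -0.0089  0.1392] [np.float64(0.004241952264381811), np.float64(0.004241952264381803)]
20.1667 [0.4656 0.0037 0.121 ] [-0.4056  0.5792 -0.5792  0.4056] 0.01926791795004127 [ 0.8266  0.7845 -1.0605]
pred lens px S,T [299.2378 169.7177] [329.3525 235.0837]
off [ 0.0003  0.0015 -0.    ] rot [ -0.0005 179.9981   0.003 ] |r| 179.99813037510697
off [ 0.0003  0.0015 -0.    ] rot [ 0.0019 -0.0019  0.0003] |r| 0.0026855763299352764
```

View pics/c8.png

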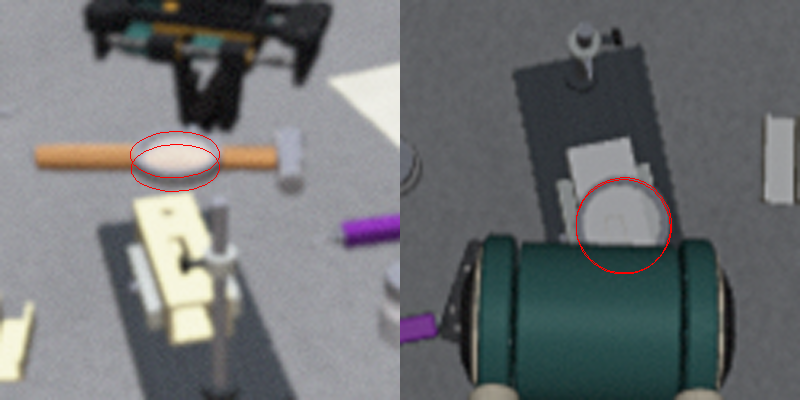

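apply_moves(jaw=[1,1,1,1,1,1], offset=[[0,0.001,0],[0,0.001,0],[0,0.001,0],[0,0.001,0],[0,0.001,0],[0,0.001,0]], angular=[[0,0,0],[0,0,0],[0,0,0],[0,0,0],[0,0,0],[0,0,0]], newtons=40)

```text
time_s: 20.67
tool_pos: [0.4656, 0.0037, 0.12]
orientation: [0.406, -0.579, 0.579, -0.406]
force: [-0.0, -0.3, -0.5]
opening: 0.0195
```

Run:
```python
from h import *
s=bot.state();print(s["time_s"],s["tool_pos"],s["opening"],s["dq"])
print(close_job())
```

```text
20.6667 [0.4656 0.0037 0.12  ] 0.019497861222282004 [-0.0003  0.0008  0.0007  0.0006 -0.0007 -0.0006]
the job is handed in; nothing more can be done
None
```

The deburring tool is in the open drawer, and I handed the job in at 20.7 s with the arm still holding the loupe above the slot.

- **Drawer:** after I let go and moved away, the top camera showed the tool lying fully inside the drawer.
- **Loupe:** it is gripped at 40 N and held level. By the arm's reading, the lens centre is at about (0.543, −0.027, 0.137). A predicted rim outline matched both pictures to about 1–2 mm, taken before a last 1 mm lowering that I did not photograph again.
- **Height:** this is the least certain part. Estimates of the pointer's height ranged from 0.1346 to 0.142 m. I aimed at 0.1365 m, because the collar fit agrees with that once corrected by the post's known height. The last two network readings were higher (0.142 and 0.139 m), but the two camera views disagreed by 4–7 mm on those.
- **Position:** the last two network readings of the lens differed by about 8 mm. I relied on the outline match and the arm's pose instead.
- **Clearance and bystanders:** the lens and gripper looked clear of the profile, fixture and pointer. The jar, offcut and carton were found where they started, within about 10 mm, which is roughly the networks' own scatter. The arm felt no noticeable contact forces.

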